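# Push a battery pack out of its covered bay and lay it in the tray

## Robot

A 6-joint arm with a two-finger parallel gripper is mounted at the origin on a cart in front of the work surface, level with it; the furniture and walls round the work are solid. World frame = base frame: x ahead of the robot, y to its left, z up, the work surface at z = 0. Lengths are in m, angles in degrees, forces in N, time in s.
With the tool pointing down it reaches from about 0.4 to 0.825 m from the base axis. Payload 7 kg.
Tool frame: the origin (TCP) lies midway between the tips of the shut fingers; the grasp point (between the pads) lies 19 mm behind it; z points along the fingers, y is the direction in which the jaws open and shut (so a half turn about z gives the same grasp; the last joint's range is limited). The gripper opens to 88 mm and grips with 3 to 60 N. Pads are 19 mm wide; open, the fingers measure 130 mm over their backs; the gripper's body (78 mm by 193 mm) begins 47 mm behind the grasp point.
Start: joints at [-57.061, 20.546, 0.682, 0, -70.136, -16.507], TCP at [0.191, -0.647, 0.194] pointing down, gripper open.
Joint ranges: [-176.03, 176.03], [-82.01, 121.73], [-58.28, 71.71], [-173.87, 95.51], [-174.79, -0.11], [-173.66, 173.66]. Speed limits (degrees/s): [136.94, 136.94, 172.46, 180, 180, 180].

## Interface

Orientations are given as [roll, pitch, yaw] about the fixed x, y, z axes, in that order (R = Rz(yaw) Ry(pitch) Rx(roll)).
In Python, from plant import r gives the robot as it stands. The module is installed in compiled form; this text tells all that it offers.
- The arm moves only by the tool send_rows, never from a script. Its argument "motion" is a list of rows, each an object with "travel": the shift along the tool's x, y, z in m, a list of three; "spin": the turn about the tool's z in degrees. In form: [{"travel": [tx, ty, tz], "spin": spin}, ...]. A call has 1 to 5 rows; each row shifts and turns the pose as measured when the row begins, along the tool's axes as they then stand; what a row does not reach is not made up. A row lasts 1/12 s, in which the tool goes at most 41.7 mm and 7.16 degrees, less where a joint would pass 70% of its speed; a pose out of reach is approached as far as the arm can. A call is refused whole if a number of a shift passes 0.0417 or a number of a turn 7.16, either way. A call with a gripper value outside its range is refused whole. "gripper" is the gripper command: -1 is shut, 1 is fully open, values between are in proportion, set as the call begins (left out, the last holds). The fingers move at their own pace and stop on an object; "squeeze" is the grip in N (left out, the last holds). Time passes only in rows, so rows that do not move let the fingers close. It gives the time, the measured TCP pose, the force and the opening at its end, in the units of the state.
- r.get_state(): the state, without advancing time (a new reading comes with each control period).
- r.capture(name): name is "scene" or "top"; returns (picture, depth): 420x560x3 uint8, blue, green, red; 420x560 float32, m along the optical axis (not along the pixel's ray), 0 where there is no reading.
- r.get_calibration(name): a dict with "fov_y" (degrees; the focal length in pixels is half the picture's height over the tangent of half this angle, whatever the lens; pixels are square), "cx", "cy" (the principal point, pixels), "k1" (the pictures are not rectified: a ray, as slopes to the right and down, at radius r is drawn at 1 + k1 r^2 times it, then the intrinsics apply), "origin" and "orientation" of the camera in the world. Camera axes: x right, y down, z forward; pixel columns grow to the right and rows downward; lengths in m; the calibration is good to about 2 mm. A picture is of the moment at which its call begins. get_calibration takes no time and is no camera call.
- r.close_job(): hands the job in, once; it reports no verdict.
Trained networks look in the newest picture that a camera, given by its name, has taken for a name from the list of things; names that differ only in an ending like _2 or _b are one class to them, and where a whole thing is asked for, a point or a joint stands for the part that bears it (a point fixed in the world has none). Each returns a list of dicts, best first, with "conf" (0 to 1); they miss things now and then, are a little off and sometimes report something else, mostly with a low value. They report only what shows in the picture. A call takes as long as a camera call.
- r.boxes_of(camera, target): "at" ([x, y, z] in m, in the coordinates of the camera as it stood for that picture, good to about 4 mm: the middle of the surface that is visible of it).
- r.pinpoint(camera, target): "at" ([x, y, z] in m, in the coordinates of the camera as it stood for that picture, good to about 4 mm: a listed point, or the origin of a listed thing).
The state is a dict: "time_s": time; "joints": joint angles; "qd": joint speeds; "joint_torque": joint torques, N m; "tcp_pos": TCP position; "eef_rot": TCP orientation; "contact_force": force on the tool from outside, world axes, zero at the start; "moment": the same for the moment, N m; "gripper_width": finger opening in m.
Only numpy, scipy, OpenCV 4.12 (cv2) and the standard library are available. Lean on these libraries where they do the work, as an engineer would, in place of code of your own. Each camera call takes 0.05 s, during which the arm holds its last target. There are 200 camera calls.

## Task

Take the battery pack out of the instrument's bay for charging: slide the gate in front of the mouth fully open by its post, reach down through the roof slot behind the pack and push it out through the mouth until its black nose stands clear, then draw it out by the nose. Lower it into the wooden tray, flat and label up, and let go only when it rests there; leave the gate open and do not disturb the other things on the bench.

Things in the scene. Friction and masses are not known exactly. Their poses are not given: they have to be found in the camera images.
- bay: Grey battery bay, fixed to the bench. Origin: on the bench, mid-width; +x to its closed rear, -x out of its mouth, +y the way the gate opens. In this frame (mm): black floor plate 6 thick, x -115 to 79, y -45 to 45, with a wing under the open gate (x -97 to -75, y to 135); side walls x -75 to 79, inside faces at y = +-35, outside +-45; roof underside z 39, top z 44.
- bay_well (a point): Point on the bay's inside floor (z 6 mm), x 48 mm in the bay's frame: middle of the free well behind the pack, from the pack's rear face (near x 23) to the rear wall (x 73). Above it the roof has a slot 48 mm wide (y -24 to 24) from x -50 to 73, open to above: a closed gripper fits down here and can push along it.
- bay_mouth (a point): Point on the bay's inside floor (z 6 mm) in the middle of the mouth, x -75 mm in the bay's frame, same axes as the bay. The mouth is 70 wide, 33 high; a roof bridge (x -75 to -50) spans it and ends the roof slot.
- gate (a joint): Sliding aluminium gate in front of the mouth, in m: 0 = mouth fully covered, 0.080 = fully open (stop). Slides along the bay's +y, rubs with about 1.2 N, stays where it is left. Gate plate 74 wide, 5 thick, z 7 to 38 mm, at x -79.5 mm in the bay's frame; at 0 it covers y -37 to 37.
- gate_post (a point): Top of the upright round post with a red cap on the gate (height 84 mm above the bench). Post 12 mm in diameter from z 36 mm upward, cap 16 mm in diameter over the top 8 mm (z 76 to 84). At gate 0 the post stands at y 24 mm in the bay's frame and moves with the gate.
- pack: Battery pack, 92 long (x) x 66 wide (y) x 30 high, about 0.16 kg, loose on the bay's floor. Origin: centre of its underside; z up through the white label. Blue body 66 wide at x -12 to 46 mm, black ribbed nose 38 wide at x -46 to -12. In the bay its axes are the bay's: nose to the mouth, front face about 6 mm inside, 2 mm play each side, no way out upward.
- pack_nose (a point): Middle of the pack's black nose: 30 mm ahead (-x) of the pack's origin, 15 mm above its underside. Nose 38 mm wide across y, 34 mm long: the place to grip the pack once the nose is out of the bay.
- pack_rear (a point): Middle of the pack's rear face: 46 mm behind (+x) the pack's origin, 15 mm above its underside. The face is 66 wide x 30 high, brass contacts.
- tray: Light wooden open tray, 174 (x) x 134 (y) x 18 mm high, walls and floor 5 mm, fixed to the bench. Origin: centre of its underside.
- tray_in (a point): Centre of the tray's inner floor (5 mm over the bench), axes as the tray; the floor inside is 164 (x) x 124 (y) mm.
- spool: Bystander: wooden spool with dark thread, 28 mm diameter x 30 mm, standing. Origin: centre of its underside.
- gauge: Bystander: pocket dial gauge lying on its back, 70x49x12 mm. Origin: centre of its underside.
- tin: Bystander: round white metal tin, 35 mm diameter x 12 mm. Origin: centre of its underside.
- hammer: Bystander: small hammer with wooden handle and brass head, 38x149x12 mm, lying. Origin: centre of its underside.
- tweezers: Bystander: brass tweezers, 10x130x9 mm, lying. Origin: centre of its underside.
- oilcups: Bystander: black block with four coloured oil cups, 32x98x23 mm. Origin: centre of its underside.

How it is judged:
By the outcome, as a careful person would: the job done as asked, in the order asked, and still so for the second after the job is handed in, with the robot touching nothing.
It also fails if it takes over 58 s, if anything falls off the work surface, if the arm or the gripper's body presses on something with over 40 N, if the wrist force passes 120 N, or if a joint passes its speed limit or range.

## Working session

There is one attempt and no reset: what is moved stays moved. The work goes in short steps, Python scripts to look and compute and a tool call to move; the robot and the scene stay as the last step left them, time stands still between calls to the robot, and variables do not carry over. Pictures are saved under pics/ and viewed, about 8 in all and at most 12, crops included, and the job is handed in when it is done.

Besides the shell and the picture viewer there is one more tool, called after "Call:" by a JSON object that holds its "fn" and its "kwargs", one argument or row to a line. send_rows: Moves the arm, as the interface text tells. Its arguments: {"type":"object","properties":{"motion":{"type":"array"},"gripper":{"type":"number"},"squeeze":{"type":"number"}},"required":["motion"]}

```bash
mkdir -p pics; cat > h.py <<'E'
import numpy as np, cv2
from scipy.spatial.transform import Rotation as R
from plant import r
def cam(n):
    c=r.get_calibration(n); o=c["orientation"]
    M=R.from_euler('xyz',o,degrees=True).as_matrix() if np.size(o)==3 else np.array(o)
    return c,M,np.array(c["origin"])
def w(n,p):
    c,M,o=cam(n); return M@np.array(p)+o
def snap(n,f):
    im,d=r.capture(n); cv2.imwrite('pics/'+f,im); return im,d
def pts(n,d):
    c,M,o=cam(n); h,wd=d.shape; f=h/2/np.tan(np.radians(c["fov_y"]/2))
    u,v=np.meshgrid(np.arange(wd),np.arange(h))
    K=np.array([[f,0,c["cx"]],[0,f,c["cy"]],[0,0,1.]])
    q=cv2.undistortPoints(np.stack([u,v],-1).reshape(-1,1,2).astype(float),K,np.array([c["k1"],0,0,0])).reshape(h,wd,2)
    P=np.dstack([q[...,0]*d,q[...,1]*d,d]); return P@M.T+o
def px(n,p):
    c,M,o=cam(n); f=210/np.tan(np.radians(c["fov_y"]/2)); K=np.array([[f,0,c["cx"]],[0,f,c["cy"]],[0,0,1.]])
    q=M.T@(np.array(p)-o); return cv2.projectPoints(q.reshape(1,1,3),np.zeros(3),np.zeros(3),K,np.array([c["k1"],0,0,0,]))[0].ravel()
E
python3 - <<'E'
from h import *
for n in("scene","top"):
    print(n,r.get_calibration(n)); im,d=snap(n,n+'1.png'); np.save(n+'1.npy',d)
    for t in ["bay","bay_well","bay_mouth","gate_post","pack","pack_nose","tray_in","tray","spool","gauge","tin","hammer","tweezers","oilcups"]:
        for q in r.pinpoint(n,t)[:2]: print(t,round(q["conf"],2),w(n,q["at"]).round(4))
s=r.get_state();print(s)
E
```

```text
scene {'fov_y': 46.92793365289712, 'cx': 274.16123224409716, 'cy': 211.1405313405008, 'k1': 0.023008571860865912, 'origin': array([-0.1257825 , -1.13176693,  1.22510168]), 'orientation': array([-1.31673392e+02, -6.80977576e-02, -3.28987356e+01])}
bay 0.58 [ 0.5354  0.2519 -0.0013]
bay_well 0.93 [0.5394 0.2989 0.0075]
bay_mouth 0.82 [0.532  0.1791 0.0039]
bay_mouth 0.54 [ 0.5367  0.2525 -0.0009]
gate_post 0.61 [0.4915 0.1735 0.085 ]
pack 0.51 [5.347e-01 2.274e-01 4.000e-04]
pack_nose 0.68 [0.5326 0.1967 0.0228]
pack_nose 0.58 [0.5302 0.1821 0.0033]
tray_in 0.66 [ 0.5056 -0.29    0.0069]
tray_in 0.62 [0.5337 0.2301 0.0032]
tray 0.87 [ 0.5079 -0.2911 -0.    ]
gauge 0.72 [ 0.508  -0.2911 -0.    ]
gauge 0.61 [0.5146 0.4164 0.0033]
tin 0.51 [0.3976 0.4278 0.0005]
hammer 0.47 [ 4.260e-01 -5.173e-01 -4.000e-04]
top {'fov_y': 51.87963914662522, 'cx': 284.7874943614598, 'cy': 213.43514068002258, 'k1': -0.015131609950174367, 'origin': array([ 0.45938256, -0.02866626,  1.39348546]), 'orientation': array([-1.75525741e+02, -1.13745275e-02, -9.10725523e+01])}
bay 0.9 [ 0.537   0.2482 -0.0008]
bay_w
[... 507 characters left out ...]
ups 0.53 [0.5361 0.2492 0.0006]
{'time_s': 1.5, 'joints': array([-5.70627234e+01,  2.05451970e+01,  6.80326855e-01, -9.74874824e-04,
       -7.01371054e+01, -1.65067763e+01]), 'qd': array([ 0.03060036,  0.05737437,  0.09857869, -0.02294917, -0.01023174,
       -0.0379944 ]), 'joint_torque': array([-1.40748089e-04, -5.82374954e+01,  2.93297213e+01,  7.00253695e+00,
        1.24552409e-02,  9.80424693e-05]), 'tcp_pos': array([ 0.19089116, -0.6473949 ,  0.19365889]), 'eef_rot': array([ 1.79997845e+02,  3.17747769e-04, -1.63569831e+02]), 'contact_force': array([-0.05028172, -1.00982714,  0.29079228]), 'moment': array([ 0.01415149, -0.00646442, -0.00584408]), 'gripper_width': 0.08761191849458587}
```

View pics/top1.png

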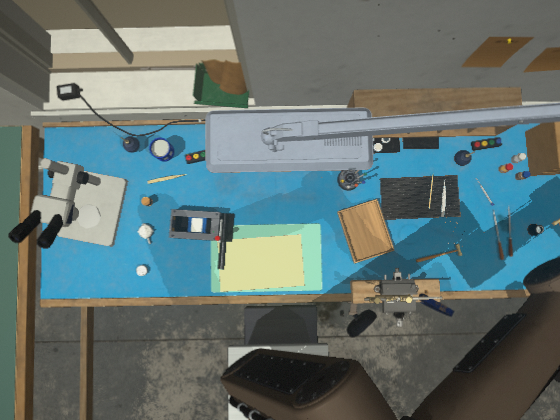

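View pics/scene1.png

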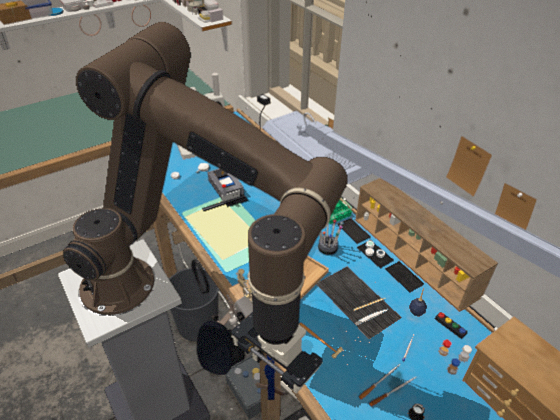

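```bash
python3 - <<'E'
from h import *
d=np.load('top1.npy');P=pts('top',d);im=cv2.imread('pics/top1.png')
u,v=np.meshgrid(np.arange(560),np.arange(420))
def reg(a,b,c,e,z0,z1):
    m=(u>=a)&(u<=b)&(v>=c)&(v<=e)&(P[...,2]>z0)&(P[...,2]<z1)
    q=P[m]; rc=cv2.minAreaRect((q[:,:2]*1000).astype(np.float32)); return m.sum(),rc,np.median(q[:,2])
print('roof',reg(165,240,200,250,.036,.052))
print('post',reg(210,245,205,280,.066,.1), P[(u>205)&(u<245)&(v>205)&(v<280)&(P[...,2]>.066)][:,:3].round(3)[:20])
print('gate',reg(212,245,205,280,.025,.06))
print('tray',reg(330,400,190,270,.010,.03))
print('bench z',np.median(P[150:200,250:320,2]),np.median(P[230:290,240:300,2]))
print('lampmin', P[105:170,205:370].reshape(-1,3).min(0),P[105:170,205:370].reshape(-1,3).max(0)); 
print('lamparm',P[125:150:6,380:560:30].reshape(-1,3).round(3)[::3])
a=cv2.resize(im[190:290,150:260],None,fx=5,fy=5,interpolation=cv2.INTER_CUBIC)
cv2.imwrite('pics/c1.png',a)
E
```

```text
roof (np.int64(1048), ((534.29296875, 250.35333251953125), (164.7544403076172, 93.85120391845703), 83.87405395507812), np.float64(0.043278529416362344))
post (np.int64(22), ((490.9554748535156, 175.8540496826172), (12.447507858276367, 12.149500846862793), 88.92508697509766), np.float64(0.08540161289614745)) [[ 0.459 -0.029  1.393]
 [ 0.459 -0.029  1.393]
 [ 0.459 -0.029  1.393]
 [ 0.459 -0.029  1.393]
 [ 0.459 -0.029  1.393]
 [ 0.459 -0.029  1.393]
 [ 0.497  0.182  0.086]
 [ 0.497  0.178  0.088]
 [ 0.497  0.176  0.086]
 [ 0.497  0.172  0.087]
 [ 0.494  0.182  0.084]
 [ 0.494  0.179  0.086]
 [ 0.494  0.176  0.084]
 [ 0.494  0.173  0.083]
 [ 0.494  0.171  0.078]
 [ 0.491  0.182  0.086]
 [ 0.491  0.18   0.076]
 [ 0.491  0.176  0.081]
 [ 0.491  0.172  0.089]
 [ 0.491  0.17   0.083]]
gate (np.int64(230), ((526.721923828125, 184.44705200195312), (27.793373107910156, 94.38359832763672), 89.48148345947266), np.float64(0.043473818494255356))
tray (np.int64(471), ((508.5111389160156, -295.7643127441406), (219.07498168945312, 186.38685607910156), 3.749911308288574), np.float64(0.015883318404166458))
bench z 0.0038452406236891834 0.00324865154216214
lampmin [ 0.45938256 -0.30854408 -0.00375007] [0.9078858  0.22749965 1.39348546]
lamparm [[ 0.741 -0.257  0.403]
 [ 0.735 -0.465  0.411]
 [ 0.73  -0.26   0.389]
 [ 0.805 -0.606  0.092]
 [ 0.797 -0.333  0.069]
 [ 0.81  -0.646 -0.001]
 [ 0.795 -0.348 -0.001]
 [ 0.788 -0.642  0.006]
 [ 0.771 -0.344  0.014]
 [ 0.768 -0.641  0.005]]
```

View pics/c1.png

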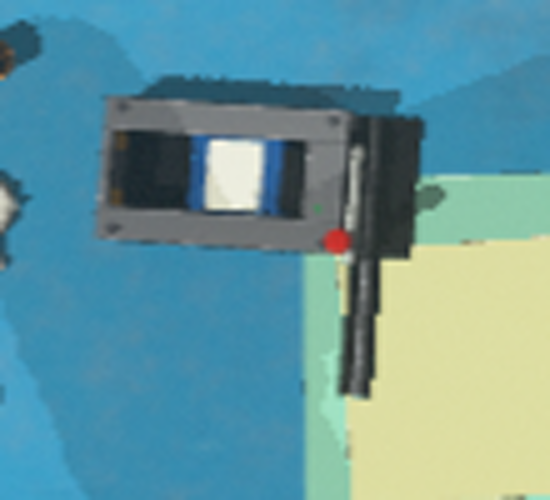

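```bash
cat >> h.py <<'E'
def ray(n,u,v,z):
    c,M,o=cam(n); f=210/np.tan(np.radians(c["fov_y"]/2)); K=np.array([[f,0,c["cx"]],[0,f,c["cy"]],[0,0,1.]])
    q=cv2.undistortPoints(np.array([[[u,v]]],float),K,np.array([c["k1"],0,0,0])).ravel()
    k=M@np.array([q[0],q[1],1]); return o+k*(z-o[2])/k[2]
E
python3 - <<'E'
from h import *
im=cv2.imread('pics/top1.png')
C=[ray('top',150+(a+.5)/5-.5,190+(b+.5)/5-.5,.044)[:2] for a,b in[(107,97),(352,110),(345,250),(97,237)]]
print(np.round(C,4)); print([np.linalg.norm(C[i]-C[i-1]).round(4) for i in range(4)])
ax=(C[0]+C[3]-C[1]-C[2])/2; ax/=np.linalg.norm(ax); mid=np.mean(C,0); o=mid-ax*.002
print('yaw',np.degrees(np.arctan2(ax[1],ax[0])),'orig',o)
ay=np.array([-ax[1],ax[0]])
for nm,p in[('post',ray('top',150+337.5/5-.5,190+241.5/5-.5,.084)[:2]),('postnet',np.array([.491,.176]))]:
    print(nm,p,(p-o)@ax,(p-o)@ay)
# tray seg
hsv=cv2.cvtColor(im,cv2.COLOR_BGR2HSV); sub=hsv[190:275,325:405]
print(sub[40,40])
m=((sub[...,0]<25)&(sub[...,1]>50)&(sub[...,2]>70)).astype(np.uint8)
n,l,st,ce=cv2.connectedComponentsWithStats(m); k=1+np.argmax(st[1:,4]); ys,xs=np.where(l==k)
rc=cv2.minAreaRect(np.stack([xs+325,ys+190],1).astype(np.float32)); b=cv2.boxPoints(rc); print(b)
T=[ray('top',*q,.018)[:2] for q in b]; print(np.round(T,4),np.mean(T,0),[np.linalg.norm(T[i]-T[i-1]).round(4) for i in range(4)])
e=max([T[i]-T[i-1] for i in range(4)],key=np.linalg.norm);print('tray yaw',np.degrees(np.arctan2(e[1],e[0])))
P=pts('scene',np.load('scene1.npy')); 
E
```

```text
[[0.5856 0.3262]
 [0.5745 0.1722]
 [0.4869 0.1772]
 [0.4979 0.3323]]
[np.float64(0.088), np.float64(0.1544), np.float64(0.0878), np.float64(0.1555)]
yaw 85.92131084665252 orig [0.53608469 0.24998213]
post [0.49162298 0.17592234] -0.07703462234803661 0.03908149539274068
postnet [0.491 0.176] -0.07700146812154733 0.03970841855821157
[ 17 113 165]
[[337.09637 211.22444]
 [377.2157  198.16234]
 [394.1115  250.05672]
 [353.9922  263.11884]]
[[ 0.571  -0.1983]
 [ 0.6106 -0.3283]
 [ 0.4438 -0.3762]
 [ 0.405  -0.2473]] [ 0.50756328 -0.28751347] [np.float64(0.173), np.float64(0.1358), np.float64(0.1736), np.float64(0.1346)]
tray yaw -163.97056215303434
```

Call:
{"fn": "send_rows", "kwargs": {
  "motion": [
    {"travel":[0,0,-0.012],"spin":-6.96},
    {"travel":[0,0,-0.012],"spin":-6.96},
    {"travel":[0,0,-0.012],"spin":-6.96},
    {"travel":[0,0,-0.012],"spin":-6.96},
    {"travel":[0,0,-0.012],"spin":-6.96}
  ]
}}

```text
time_s: 1.92
tcp_pos: [0.1902, -0.6455, 0.2518]
eef_rot: [179.6, 0.2, -127.9]
contact_force: [0.1, -0.4, 0.3]
gripper_width: 0.0873
```

Call:
{"fn": "send_rows", "kwargs": {
  "motion": [
    {"travel":[0,0,-0.012],"spin":-6.9},
    {"travel":[0,0,-0.012],"spin":-6.9},
    {"travel":[0,0,-0.012],"spin":-6.9},
    {"travel":[0,0,-0.012],"spin":-6.9},
    {"travel":[0,0,-0.005],"spin":-5}
  ]
}}

```text
time_s: 2.33
tcp_pos: [0.1902, -0.6462, 0.3093]
eef_rot: [179.9, 0.2, -93.9]
contact_force: [-0.2, -0.5, 0.6]
gripper_width: 0.0875
```

Call:
{"fn": "send_rows", "kwargs": {
  "motion": [
    {"travel":[-0.029,-0.029,0]},
    {"travel":[-0.029,-0.029,0]},
    {"travel":[-0.029,-0.029,0]},
    {"travel":[-0.029,-0.029,0]},
    {"travel":[-0.029,-0.029,0]}
  ]
}}

```text
$.motion[0]: bad value
```

Call:
{"fn": "send_rows", "kwargs": {
  "motion": [
    {"travel":[-0.029,-0.029,0]},
    {"travel":[-0.029,-0.029,0]},
    {"travel":[-0.029,-0.029,0]},
    {"travel":[-0.04,0,0]},
    {"travel":[-0.04,0,0]}
  ]
}}

```text
$.motion[0]: bad value
```

Spin must be given each row.

Call:
{"fn": "send_rows", "kwargs": {
  "motion": [
    {"travel":[-0.029,-0.029,0],"spin":0},
    {"travel":[-0.029,-0.029,0],"spin":0},
    {"travel":[-0.029,-0.029,0],"spin":0},
    {"travel":[-0.029,-0.029,0],"spin":0},
    {"travel":[-0.029,-0.029,0],"spin":0}
  ]
}}

```text
time_s: 2.75
tcp_pos: [0.3425, -0.5122, 0.3102]
eef_rot: [179.8, 0.1, -94.1]
contact_force: [0.3, -0.7, -0.5]
gripper_width: 0.0874
```

Call:
{"fn": "send_rows", "kwargs": {
  "motion": [
    {"travel":[-0.029,-0.029,0],"spin":0},
    {"travel":[-0.029,-0.029,0],"spin":0},
    {"travel":[-0.029,-0.029,0],"spin":0},
    {"travel":[-0.04,0,0],"spin":0},
    {"travel":[-0.04,0,0],"spin":0}
  ]
}}

```text
time_s: 3.17
tcp_pos: [0.447, -0.3469, 0.3085]
eef_rot: [179.8, 0.1, -94.1]
contact_force: [0.2, 1.7, 0.6]
gripper_width: 0.0877
```

Call:
{"fn": "send_rows", "kwargs": {
  "motion": [
    {"travel":[-0.04,0,0],"spin":0},
    {"travel":[-0.04,0,0],"spin":0},
    {"travel":[-0.04,0,0],"spin":0},
    {"travel":[-0.04,0,0],"spin":0},
    {"travel":[-0.04,0,0],"spin":0}
  ]
}}

```text
time_s: 3.58
tcp_pos: [0.4607, -0.139, 0.3082]
eef_rot: [179.8, 0.1, -94.1]
contact_force: [1.1, -0.2, -0.8]
gripper_width: 0.0877
```

Call:
{"fn": "send_rows", "kwargs": {
  "motion": [
    {"travel":[-0.04,-0.001,0],"spin":0},
    {"travel":[-0.04,-0.001,0],"spin":0},
    {"travel":[-0.04,-0.001,0],"spin":0},
    {"travel":[-0.04,-0.001,0],"spin":0},
    {"travel":[-0.04,-0.001,0],"spin":0}
  ]
}}

```text
time_s: 4.0
tcp_pos: [0.4777, 0.0689, 0.3114]
eef_rot: [-179.9, 0.3, -94.1]
contact_force: [1.8, -0.4, -0.5]
gripper_width: 0.0877
```

Call:
{"fn": "send_rows", "kwargs": {
  "motion": [
    {"travel":[-0.038,-0.001,0.01],"spin":0},
    {"travel":[-0.038,-0.001,0.01],"spin":0},
    {"travel":[-0.038,-0.001,0.01],"spin":0},
    {"travel":[0,0,0.03],"spin":0},
    {"travel":[0,0,0.03],"spin":0}
  ]
}}

```text
time_s: 4.42
tcp_pos: [0.4922, 0.1989, 0.2275]
eef_rot: [-179.1, 0.9, -93.6]
contact_force: [0.0, 0.0, -0.6]
gripper_width: 0.0878
```

```bash
python3 - <<'E'
from h import *
snap('scene','scene2.png')
for n in("scene","top"):
    if n=="top": r.capture(n)
    for q in r.pinpoint(n,"gate_post")[:2]: print(n,round(q["conf"],2),w(n,q["at"]).round(4))
print(r.get_state()['tcp_pos'],r.get_state()['joints'])
E
```

```text
scene 0.66 [0.4907 0.1726 0.0826]
top 0.64 [0.5347 0.2314 0.0065]
top 0.51 [0.4897 0.1818 0.086 ]
[0.49225632 0.1961571  0.22864766] [ 43.03918055   4.79989295 -15.27760317   0.11897926 -68.8408308
 -46.80804319]
```

Call:
{"fn": "send_rows", "kwargs": {
  "motion": [
    {"travel":[0.011,0,0.02],"spin":0},
    {"travel":[0.01,0,0.02],"spin":0},
    {"travel":[0,0,0.02],"spin":0},
    {"travel":[0,0,0.01],"spin":0},
    {"travel":[0,0,0],"spin":0}
  ]
}}

```text
time_s: 5.03
tcp_pos: [0.4994, 0.1759, 0.1695]
eef_rot: [-178.2, 1.3, -93.9]
contact_force: [-0.0, 1.0, -0.1]
gripper_width: 0.0876
```

Call:
{"fn": "send_rows", "kwargs": {
  "motion": [
    {"travel":[0,0.003,0.015],"spin":0},
    {"travel":[0,0.003,0.015],"spin":0},
    {"travel":[0,0,0.015],"spin":0},
    {"travel":[0,0,0.01],"spin":0},
    {"travel":[0,0,0],"spin":0}
  ]
}}

```text
time_s: 5.45
tcp_pos: [0.5021, 0.1796, 0.1239]
eef_rot: [-177.5, 1.8, -93.9]
contact_force: [-1.1, -0.7, 0.0]
gripper_width: 0.0879
```

Call:
{"fn": "send_rows", "kwargs": {
  "motion": [
    {"travel":[0.002,0.006,0.005],"spin":0},
    {"travel":[0.002,0.006,0.005],"spin":0},
    {"travel":[0,0,0.005],"spin":0},
    {"travel":[0,0,0.005],"spin":0},
    {"travel":[0,0,0.005],"spin":0}
  ]
}}

```text
time_s: 5.87
tcp_pos: [0.4929, 0.1786, 0.1018]
eef_rot: [-177.1, 2.0, -93.9]
contact_force: [0.1, -0.4, -0.6]
gripper_width: 0.0875
```

Call:
{"fn": "send_rows", "kwargs": {
  "motion": [
    {"travel":[0,0,0.0],"spin":0},
    {"travel":[0,0,0.0],"spin":0},
    {"travel":[0,0,0],"spin":0}
  ]
}}

```text
time_s: 6.12
tcp_pos: [0.4926, 0.1784, 0.1007]
eef_rot: [-177.2, 2.0, -93.9]
contact_force: [-0.0, -0.7, 0.4]
gripper_width: 0.0878
```

Call:
{"fn": "send_rows", "kwargs": {
  "motion": [
    {"travel":[0.002,0.002,0.011],"spin":0},
    {"travel":[0.002,0.002,0.011],"spin":0},
    {"travel":[0.001,0.001,0.011],"spin":0},
    {"travel":[0,0,0.009],"spin":0},
    {"travel":[0,0,0.002],"spin":0}
  ]
}}

```text
time_s: 6.53
tcp_pos: [0.4917, 0.1765, 0.0568]
eef_rot: [-177.0, 2.1, -93.8]
contact_force: [-0.6, 0.4, -0.8]
gripper_width: 0.0877
```

Call:
{"fn": "send_rows", "kwargs": {
  "motion": [
    {"travel":[0,0,0.0],"spin":0},
    {"travel":[0,0,0.0],"spin":0},
    {"travel":[0,0,0],"spin":0},
    {"travel":[0,0,0],"spin":0}
  ],
  "gripper": -0.75,
  "squeeze": 6
}}

```text
time_s: 6.87
tcp_pos: [0.4924, 0.1768, 0.0572]
eef_rot: [-177.0, 2.1, -93.8]
contact_force: [0.6, -0.4, -0.2]
gripper_width: 0.0668
```

Call:
{"fn": "send_rows", "kwargs": {
  "motion": [
    {"travel":[0,0,0.0],"spin":0},
    {"travel":[0,0,0.0],"spin":0},
    {"travel":[0,0,0],"spin":0},
    {"travel":[0,0,0],"spin":0},
    {"travel":[0,0,0],"spin":0}
  ]
}}

```text
time_s: 7.28
tcp_pos: [0.4933, 0.1775, 0.0588]
eef_rot: [-176.8, 2.2, -93.8]
contact_force: [0.3, 0.3, -0.7]
gripper_width: 0.0333
```

Call:
{"fn": "send_rows", "kwargs": {
  "motion": [
    {"travel":[0,0,0.0],"spin":0},
    {"travel":[0,0,0.0],"spin":0},
    {"travel":[0,0,0],"spin":0},
    {"travel":[0,0,0],"spin":0},
    {"travel":[0,0,0],"spin":0}
  ]
}}

```text
time_s: 7.7
tcp_pos: [0.4932, 0.1775, 0.0589]
eef_rot: [-176.8, 2.2, -93.8]
contact_force: [-0.1, 0.2, 0.2]
gripper_width: 0.0111
```

```bash
python3 - <<'E'
from h import *
im,d=snap('scene','s3.png'); u,v=px('scene',[.492,.177,.07]).astype(int); print(u,v)
a=cv2.resize(im[v-50:v+50,u-65:u+65],None,fx=5,fy=5,interpolation=cv2.INTER_CUBIC);cv2.imwrite('pics/c3.png',a)
s=r.get_state();print(s['contact_force'],s['gripper_width'])
E
```

```text
223 187
[-0.33608362 -0.23793987 -0.15188998] 0.011137946146932129
```

View pics/c3.png

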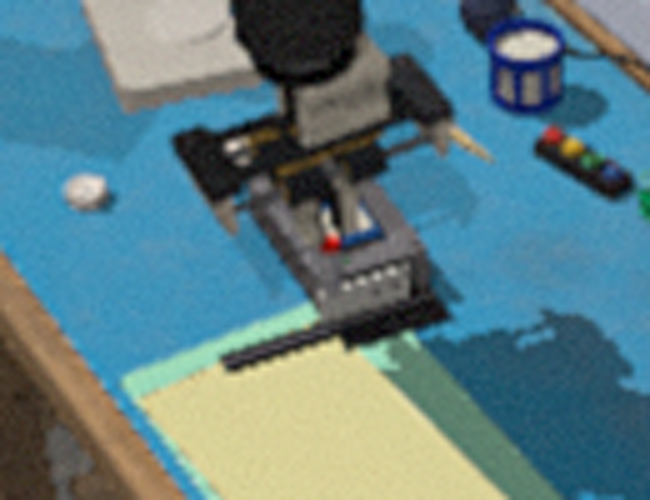

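```bash
python3 - <<'E'
from h import *
im=cv2.imread('pics/s3.png')
s=r.get_state();t=s['tcp_pos'];M=R.from_euler('xyz',s['eef_rot'],degrees=True).as_matrix()
def c(p): return ((px('scene',p)-[223-65,187-50])*5+2).round()
print(t)
for k in (0,-.019,-.04,-.066): print('tool',k,c(t+M@[0,0,k]))
print('cap net',c([.4907,.174,.084]))
hsv=cv2.cvtColor(im,cv2.COLOR_BGR2HSV)
m=((hsv[...,0]<8)|(hsv[...,0]>172))&(hsv[...,1]>150)&(hsv[...,2]>120)
ys,xs=np.where(m[170:200,210:240]); u,v=xs.mean()+210,ys.mean()+170; print('red px',u,v,len(xs),'at z.084',ray('scene',u,v,.084),ray('scene',u,v,.08))
im0=cv2.imread('pics/scene1.png');hsv=cv2.cvtColor(im0,cv2.COLOR_BGR2HSV)
m=((hsv[...,0]<8)|(hsv[...,0]>172))&(hsv[...,1]>150)&(hsv[...,2]>120)
ys,xs=np.where(m[170:200,210:240]);print('before',xs.mean()+210,ys.mean()+170,len(xs)); 
b=np.hstack([cv2.resize(i[165:210,200:245],None,fx=9,fy=9,interpolation=cv2.INTER_NEAREST) for i in (cv2.imread('pics/scene2.png'),im)]); cv2.imwrite('pics/c4.png',b[:600,:800])
E
```

```text
[0.49323011 0.17751028 0.05891111]
tool 0 [330. 263.]
tool -0.019 [328. 245.]
tool -0.04 [325. 224.]
tool -0.066 [321. 198.]
cap net [327. 241.]
red px 224.0 185.25 4 at z.084 [0.49242111 0.16976169 0.084     ] [0.49458815 0.17432405 0.08      ]
before 223.5 185.5 8
```

View pics/c4.png

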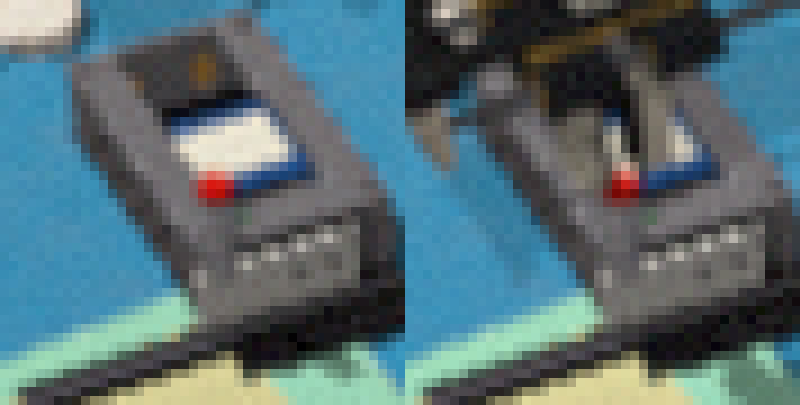

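Call:
{"fn": "send_rows", "kwargs": {
  "motion": [
    {"travel":[0,0.008,0],"spin":0},
    {"travel":[0,0.01,0],"spin":0},
    {"travel":[0,0.01,0],"spin":0},
    {"travel":[0,0.01,0],"spin":0},
    {"travel":[0,0,0],"spin":0}
  ]
}}

```text
time_s: 8.17
tcp_pos: [0.4509, 0.1794, 0.0559]
eef_rot: [-176.9, 2.2, -93.9]
contact_force: [-0.9, -0.0, -0.6]
gripper_width: 0.011
```

```bash
python3 - <<'E'
from h import *
for n in ('scene','top'):
    im,d=r.capture(n); hsv=cv2.cvtColor(im,cv2.COLOR_BGR2HSV)
    m=((hsv[...,0]<8)|(hsv[...,0]>172))&(hsv[...,1]>150)&(hsv[...,2]>110)
    a=(slice(165,230),slice(190,250)) if n=='scene' else (slice(200,290),slice(200,240))
    ys,xs=np.where(m[a]); 
    if len(xs): u,v=xs.mean()+a[1].start,ys.mean()+a[0].start; print(n,u,v,len(xs),ray(n,u,v,.082))
s=r.get_state();print(s['tcp_pos'],s['contact_force'],s['gripper_width'])
E
```

```text
scene 223.44444444444446 185.66666666666666 9 [0.49053926 0.1709594  0.082     ]
[0.45266608 0.18012116 0.0564442 ] [0.91447948 0.14914019 0.93591445] 0.011072370402149694
```

```bash
python3 - <<'E'
from h import *
for n in('scene','top'):
    im,d=snap(n,n+'4.png'); P=pts(n,d)
    m=(P[...,0]>.38)&(P[...,0]<.56)&(P[...,1]>.13)&(P[...,1]<.24)&(P[...,2]>.05)&(P[...,2]<.12)&(d>0)
    q=P[m]; print(n,len(q))
    for z in np.arange(.05,.12,.01):
        k=q[(q[:,2]>=z)&(q[:,2]<z+.01)]
        if len(k): print(z.round(2),len(k),k.min(0).round(3),k.max(0).round(3))
im=cv2.imread('pics/scene4.png')
cv2.imwrite('pics/c5.png',cv2.resize(im[145:220,175:265],None,fx=8,fy=8,interpolation=cv2.INTER_NEAREST))
E
```

```text
scene 99
0.05 9 [0.485 0.165 0.05 ] [0.499 0.21  0.06 ]
0.06 5 [0.488 0.161 0.06 ] [0.496 0.175 0.069]
0.07 9 [0.484 0.164 0.073] [0.497 0.181 0.079]
0.08 8 [0.457 0.166 0.081] [0.497 0.179 0.088]
0.09 21 [0.431 0.162 0.09 ] [0.47  0.184 0.1  ]
0.1 27 [0.429 0.16  0.1  ] [0.47  0.183 0.109]
0.11 20 [0.429 0.158 0.111] [0.472 0.175 0.119]
top 2
0.05 2 [0.554 0.196 0.05 ] [0.558 0.2   0.05 ]
```

View pics/c5.png

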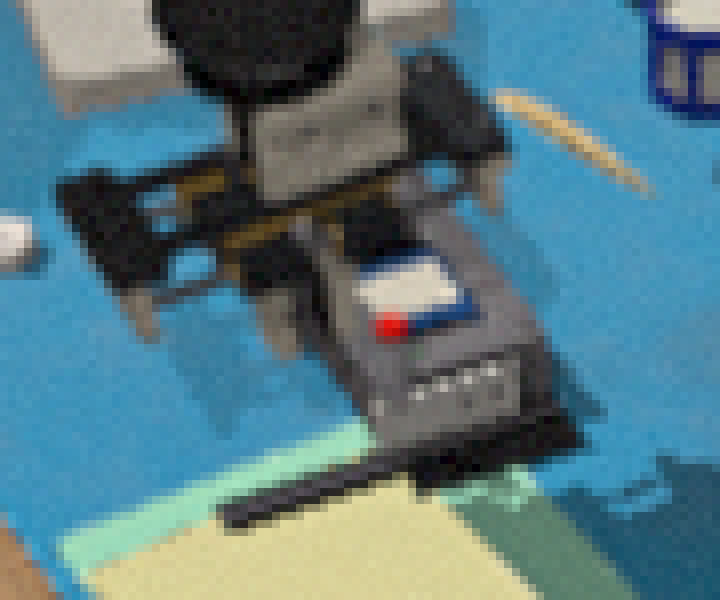

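```bash
python3 - <<'E'
from h import *
for z in (.04,.05,.06,.07,.08,.09): print(z, ray('scene',210.6,189.4,z).round(3), ray('scene',210,185,z).round(3))
im,d=r.capture('scene');P=pts('scene',d); print(P[176:193,207:214,:].round(3)[:,3]); print(d[185:193,205:216].round(3))
E
```

```text
0.04 [0.46  0.225 0.04 ] [0.471 0.251 0.04 ]
0.05 [0.455 0.214 0.05 ] [0.466 0.239 0.05 ]
0.06 [0.45  0.202 0.06 ] [0.461 0.228 0.06 ]
0.07 [0.445 0.191 0.07 ] [0.456 0.216 0.07 ]
0.08 [0.441 0.18  0.08 ] [0.451 0.204 0.08 ]
0.09 [0.436 0.168 0.09 ] [0.446 0.193 0.09 ]
[[ 0.425  0.136  0.177]
 [ 0.426  0.138  0.172]
 [ 0.423  0.134  0.171]
 [ 0.423  0.134  0.166]
 [ 0.427  0.144  0.154]
 [ 0.436  0.167  0.13 ]
 [ 0.433  0.161  0.131]
 [ 0.437  0.171  0.118]
 [ 0.434  0.164  0.119]
 [ 0.434  0.165  0.113]
 [ 0.433  0.163  0.111]
 [ 0.43   0.159  0.11 ]
 [ 0.436  0.174  0.093]
 [ 0.432  0.165  0.096]
 [ 0.432  0.166  0.09 ]
 [ 0.475  0.267 -0.003]
 [ 0.47   0.258  0.   ]]
[[1.959 1.975 1.962 1.774 1.776 1.779 1.786 1.789 1.94  1.916 1.816]
 [1.955 1.958 1.962 1.791 1.782 1.779 1.79  1.782 1.796 1.936 1.814]
 [1.955 1.951 1.958 1.807 1.78  1.776 1.784 1.795 1.792 1.938 1.933]
 [1.951 1.939 1.946 1.952 1.796 1.799 1.785 1.797 1.795 1.931 1.923]
 [1.948 1.946 1.949 1.949 1.944 1.79  1.789 1.805 1.796 1.948 1.934]
 [1.941 1.936 1.935 1.941 1.937 1.795 1.943 1.949 1.945 1.937 1.948]
 [1.928 0.    1.932 1.938 1.931 1.937 1.933 1.937 1.929 1.934 1.931]
 [1.938 1.932 1.928 1.926 1.926 1.928 1.93  1.926 1.932 1.933 1.941]]
```

```bash
python3 - <<'E'
from h import *
im=cv2.imread('pics/top4.png')
print(r.get_state()['joints'], r.get_state()['tcp_pos'],r.get_state()['eef_rot'])
d=np.load('scene1.npy');P=pts('scene',d);t=np.array([.191,-.647,.194])
m=(abs(P[...,0]-t[0])<.13)&(abs(P[...,1]-t[1])<.13)&(P[...,2]>.12)&(P[...,2]<.32)
q=P[m]
for z in np.arange(.12,.32,.02):
    k=q[(q[:,2]>=z)&(q[:,2]<z+.02)]
    if len(k): print(z.round(2),len(k),k.min(0).round(3),k.max(0).round(3))
a=cv2.imread('pics/scene1.png'); u,v=px('scene',t).astype(int);print(u,v)
cv2.circle(a,(u,v),2,(0,0,255),-1); p=px('scene',t+[0,0,.066]).astype(int);cv2.circle(a,tuple(map(int,p)),2,(0,255,0),-1)
b=cv2.imread('pics/scene2.png')
for zz,c in((0,(0,0,255)),(.066,(0,255,0))):
    p=px('scene',np.array([.4923,.1962,.2286+zz])).astype(int); cv2.circle(b,tuple(map(int,p)),1,c,-1)
u2,v2=p
cv2.imwrite('pics/c6.png',np.hstack([cv2.resize(x,(400,400),interpolation=cv2.INTER_NEAREST) for x in (a[max(v-70,0):v+30,u-50:u+50],b[v2-50:v2+50,u2-50:u2+50])]))
E
```

```text
[ 45.6966408    8.65867051 -36.84691034   1.50648979 -40.76432012
 -50.74775505] [0.45368849 0.18024725 0.05637735] [-176.82667905    2.21086661  -93.88085003]
0.22 31 [ 0.164 -0.71   0.227] [ 0.198 -0.594  0.239]
0.24 33 [ 0.163 -0.61   0.241] [ 0.186 -0.596  0.259]
0.26 15 [ 0.166 -0.609  0.263] [ 0.179 -0.599  0.278]
0.28 64 [ 0.13  -0.744  0.281] [ 0.249 -0.576  0.3  ]
0.3 566 [ 0.128 -0.75   0.3  ] [ 0.255 -0.573  0.32 ]
274 378
```

View pics/c6.png

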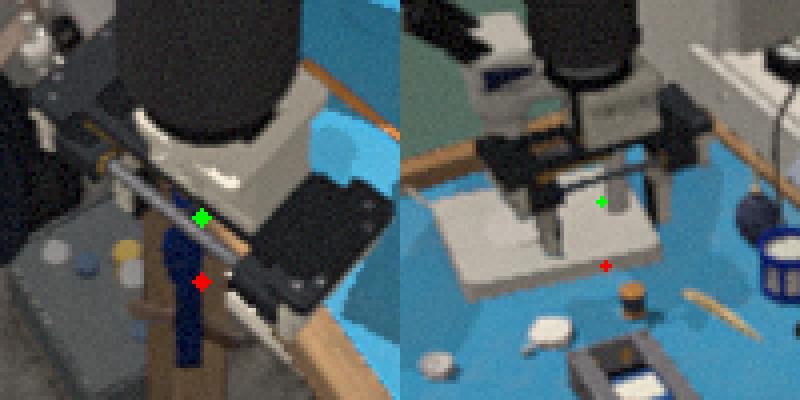

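Call:
{"fn": "send_rows", "kwargs": {
  "motion": [
    {"travel":[0,0,-0.003],"spin":0},
    {"travel":[0,0,0],"spin":0},
    {"travel":[0,0,0],"spin":0},
    {"travel":[0,-0.009,0],"spin":0},
    {"travel":[0.001,-0.01,0],"spin":0}
  ],
  "gripper": 0.15
}}

```text
time_s: 8.83
tcp_pos: [0.4733, 0.1779, 0.0609]
eef_rot: [-176.8, 2.2, -93.9]
contact_force: [0.7, 0.1, 0.5]
gripper_width: 0.0389
```

Call:
{"fn": "send_rows", "kwargs": {
  "motion": [
    {"travel":[0,-0.01,0],"spin":0},
    {"travel":[0.001,-0.008,0],"spin":0},
    {"travel":[0,0,0],"spin":0},
    {"travel":[0,0,0],"spin":0}
  ]
}}

```text
time_s: 9.17
tcp_pos: [0.4966, 0.175, 0.0616]
eef_rot: [-176.8, 2.2, -94.0]
contact_force: [-1.0, -0.2, -0.9]
gripper_width: 0.0503
```

Call:
{"fn": "send_rows", "kwargs": {
  "motion": [
    {"travel":[0,0.006,0],"spin":0},
    {"travel":[0,0,0.01],"spin":0},
    {"travel":[0,0,0.01],"spin":0},
    {"travel":[0,0,0.01],"spin":0},
    {"travel":[0,0,0.009],"spin":0}
  ]
}}

```text
time_s: 9.58
tcp_pos: [0.492, 0.177, 0.021]
eef_rot: [-176.7, 2.3, -94.0]
contact_force: [-0.3, -0.3, -0.1]
gripper_width: 0.0504
```

Call:
{"fn": "send_rows", "kwargs": {
  "motion": [
    {"travel":[0,0,0],"spin":0},
    {"travel":[0,0,0],"spin":0},
    {"travel":[0,0,0],"spin":0},
    {"travel":[0,0,0],"spin":0},
    {"travel":[0,0,0],"spin":0}
  ],
  "gripper": -0.78
}}

```text
time_s: 10.0
tcp_pos: [0.4898, 0.1762, 0.0187]
eef_rot: [-176.9, 2.2, -94.0]
contact_force: [1.0, -1.1, -1.5]
gripper_width: 0.0224
```

Call:
{"fn": "send_rows", "kwargs": {
  "motion": [
    {"travel":[0,0,0],"spin":0},
    {"travel":[0,0,0],"spin":0},
    {"travel":[0,0,0],"spin":0}
  ]
}}

```text
time_s: 10.25
tcp_pos: [0.49, 0.1764, 0.0192]
eef_rot: [-176.8, 2.2, -94.0]
contact_force: [0.7, 0.7, -4.1]
gripper_width: 0.0153
```

Call:
{"fn": "send_rows", "kwargs": {
  "motion": [
    {"travel":[0,0.006,-0.001],"spin":0},
    {"travel":[0,0.012,0],"spin":0},
    {"travel":[0,0.012,0],"spin":0},
    {"travel":[0,0.012,0],"spin":0},
    {"travel":[0,0.006,0],"spin":0}
  ]
}}

```text
time_s: 10.67
tcp_pos: [0.4414, 0.1807, 0.0192]
eef_rot: [-176.6, 2.4, -94.0]
contact_force: [2.3, 0.1, -2.3]
gripper_width: 0.0155
```

Call:
{"fn": "send_rows", "kwargs": {
  "motion": [
    {"travel":[0,0.006,0],"spin":0},
    {"travel":[0,0.006,0],"spin":0},
    {"travel":[0,0.003,0],"spin":0}
  ]
}}

```text
time_s: 10.92
tcp_pos: [0.4249, 0.1826, 0.0193]
eef_rot: [-176.4, 2.5, -93.9]
contact_force: [12.4, -4.4, -7.9]
gripper_width: 0.0232
```

```bash
cat >> h.py <<'E'
def red():
  for n in ('scene','top'):
    im,d=r.capture(n); hsv=cv2.cvtColor(im,cv2.COLOR_BGR2HSV)
    m=((hsv[...,0]<8)|(hsv[...,0]>172))&(hsv[...,1]>150)&(hsv[...,2]>110)
    a=(slice(165,230),slice(190,250)) if n=='scene' else (slice(200,290),slice(200,240))
    ys,xs=np.where(m[a]); 
    if len(xs): u,v=xs.mean()+a[1].start,ys.mean()+a[0].start; print(n,u,v,len(xs),ray(n,u,v,.082))
  s=r.get_state();print(s['tcp_pos'],s['contact_force'],s['gripper_width'])
E
python3 -c "
from h import *
red()"
```

```text
scene 207.6 190.8 5 [0.42633318 0.17594049 0.082     ]
[0.42528389 0.18260684 0.01930529] [12.42869253 -4.35178821 -6.72064376] 0.02242318682635405
```

Call:
{"fn": "send_rows", "kwargs": {
  "motion": [
    {"travel":[0,-0.002,0],"spin":0},
    {"travel":[0,0,0],"spin":0},
    {"travel":[0,0,0],"spin":0},
    {"travel":[0,0,-0.003],"spin":0},
    {"travel":[0,0,-0.012],"spin":0}
  ],
  "gripper": 0.1
}}

```text
time_s: 11.43
tcp_pos: [0.4235, 0.1805, 0.0328]
eef_rot: [-176.6, 2.3, -93.9]
contact_force: [-0.6, -0.2, 0.3]
gripper_width: 0.047
```

Call:
{"fn": "send_rows", "kwargs": {
  "motion": [
    {"travel":[0,0,-0.015],"spin":0},
    {"travel":[0,0,-0.02],"spin":0},
    {"travel":[0,0,-0.02],"spin":0},
    {"travel":[0,0,-0.02],"spin":0},
    {"travel":[0,0,-0.01],"spin":0}
  ]
}}

```text
time_s: 11.85
tcp_pos: [0.4156, 0.1758, 0.1208]
eef_rot: [-176.8, 2.1, -94.0]
contact_force: [1.3, 0.5, -0.3]
gripper_width: 0.0482
```

Call:
{"fn": "send_rows", "kwargs": {
  "motion": [
    {"travel":[-0.024,-0.021,0],"spin":0},
    {"travel":[-0.024,-0.021,0],"spin":0},
    {"travel":[-0.024,-0.021,0],"spin":0},
    {"travel":[-0.024,-0.021,0],"spin":0},
    {"travel":[-0.024,-0.02,0],"spin":0}
  ],
  "gripper": -1
}}

```text
time_s: 12.27
tcp_pos: [0.5272, 0.289, 0.1382]
eef_rot: [-176.7, 2.5, -94.0]
contact_force: [0.8, 0.4, 0.9]
gripper_width: 0.0203
```

```bash
python3 -c "
from h import *
red(); print(r.get_state()['eef_rot'])
for n in('scene','top'):
  snap(n,n+'7.png')
  for t in('bay_well','bay_mouth','pack_rear','pack','gate_post'):
    for q in r.pinpoint(n,t)[:1]: print(n,t,round(q['conf'],2),w(n,q['at']).round(4))
"
```

```text
scene 207.0 190.71428571428572 7 [0.42468563 0.17760187 0.082     ]
top 215.5 259.5 16 [0.42622261 0.18122181 0.082     ]
[0.52912848 0.29102943 0.13762479] [-0.85773957 -0.15248801 -1.53793845] 0.012392614764414835
[-176.60097367    2.48158719  -93.9671901 ]
scene bay_well 0.73 [0.5383 0.3012 0.0069]
scene bay_mouth 0.76 [0.5296 0.1804 0.0063]
scene pack_rear 0.52 [0.5373 0.2732 0.0219]
scene pack 0.55 [0.5333 0.2286 0.0033]
scene gate_post 0.64 [0.4228 0.1793 0.0822]
top bay_well 0.76 [0.5373 0.2967 0.0057]
top bay_mouth 0.17 [ 0.5084 -0.2906  0.0028]
top pack_rear 0.61 [0.5384 0.2771 0.0228]
top pack 0.85 [0.5341 0.2333 0.0079]
top gate_post 0.57 [0.4252 0.1835 0.0877]
```

Call:
{"fn": "send_rows", "kwargs": {
  "motion": [
    {"travel":[0,-0.003,0.02],"spin":0},
    {"travel":[0,-0.002,0.025],"spin":0},
    {"travel":[0,0,0.025],"spin":0},
    {"travel":[0,0,0.02],"spin":0},
    {"travel":[0,0,0.01],"spin":0}
  ]
}}

```text
time_s: 13.38
tcp_pos: [0.5408, 0.2941, 0.0409]
eef_rot: [-176.2, 3.0, -93.9]
contact_force: [-0.7, -0.4, 0.7]
gripper_width: 0.0005
```

Call:
{"fn": "send_rows", "kwargs": {
  "motion": [
    {"travel":[0,0,0],"spin":0},
    {"travel":[0,0,0],"spin":0}
  ]
}}

```text
time_s: 13.55
tcp_pos: [0.5397, 0.2929, 0.0385]
eef_rot: [-176.4, 2.8, -94.0]
contact_force: [-0.5, -0.1, -0.6]
gripper_width: 0.0004
```

```bash
python3 - <<'E'
from h import *
s=r.get_state();t=s['tcp_pos'];M=R.from_euler('xyz',s['eef_rot'],degrees=True).as_matrix();print(t,s['eef_rot'],M[:,2],s['gripper_width'],s['contact_force'])
im,d=snap('scene','scene8.png');P=pts('scene',d)
m=(abs(P[...,0]-t[0])<.03)&(abs(P[...,1]-t[1])<.03)&(P[...,2]>.05)&(P[...,2]<.125)
q=P[m]
for z in np.arange(.05,.12,.01):
    k=q[(q[:,2]>=z)&(q[:,2]<z+.01)]
    if len(k): print(z.round(2),len(k),k.min(0).round(3),k.max(0).round(3))
u,v=px('scene',t).astype(int)
a=im[v-60:v+40,u-60:u+70].copy()
a=cv2.resize(a,None,fx=6,fy=6,interpolation=cv2.INTER_NEAREST)
def c(p): return tuple(int(x) for x in (px('scene',p)-[u-60,v-60])*6+3)
ax=np.array([.0709,.9975,0]);ay=np.array([-.9975,.0709,0]);o=np.array([.536,.250,.044])
for x,y in((-.05,-.024),(-.05,.024),(.073,-.024),(.073,.024)): cv2.circle(a,c(o+x*ax+y*ay),3,(0,255,255),-1)
for k in(.031,): cv2.circle(a,c(t-M[:,2]*k),3,(0,0,255),-1)
cv2.imwrite('pics/c8.png',a)
E
```

```text
[0.53968796 0.29289801 0.03853293] [-176.37060965    2.75492261  -93.97376582] [ 0.06647441  0.04346539 -0.99684097] 0.0004368514003254379 [-0.48443655 -0.14022586 -0.56860003]
0.06 1 [0.54  0.284 0.069] [0.54  0.284 0.069]
0.07 14 [0.521 0.273 0.071] [0.553 0.299 0.08 ]
0.08 15 [0.521 0.272 0.08 ] [0.549 0.282 0.088]
0.09 18 [0.519 0.27  0.09 ] [0.549 0.29  0.1  ]
0.1 20 [0.516 0.266 0.1  ] [0.552 0.283 0.11 ]
0.11 9 [0.517 0.266 0.111] [0.551 0.276 0.118]
```

View pics/c8.png

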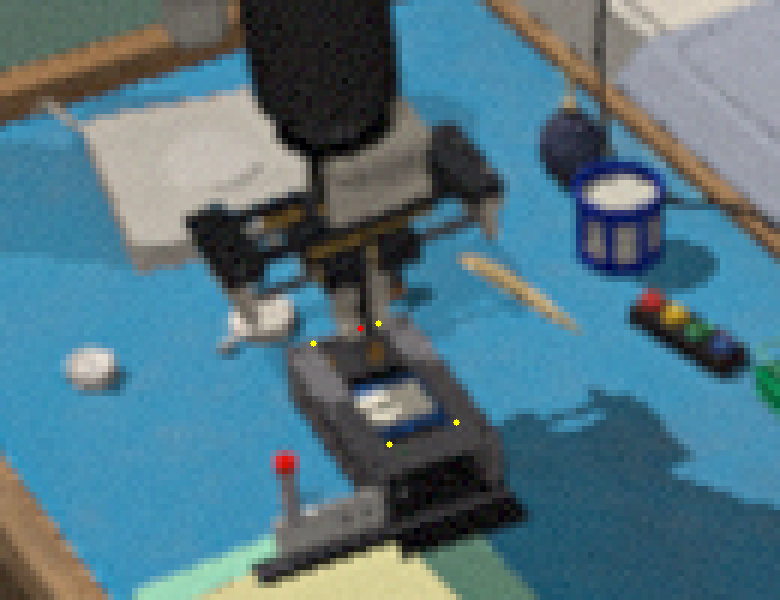

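Call:
{"fn": "send_rows", "kwargs": {
  "motion": [
    {"travel":[-0.001,0.001,0.01],"spin":0},
    {"travel":[-0.001,0,0.01],"spin":0},
    {"travel":[0,0,0.01],"spin":0},
    {"travel":[0,0,0.009],"spin":0},
    {"travel":[0,0,0.004],"spin":0}
  ]
}}

```text
time_s: 14.02
tcp_pos: [0.5444, 0.3001, -0.0026]
eef_rot: [-176.0, 3.2, -93.9]
contact_force: [-0.3, 0.6, 0.2]
gripper_width: 0.0005
```

Call:
{"fn": "send_rows", "kwargs": {
  "motion": [
    {"travel":[0,0,0],"spin":0}
  ]
}}

```text
time_s: 14.1
tcp_pos: [0.5439, 0.2996, -0.004]
eef_rot: [-176.1, 3.1, -93.9]
contact_force: [-0.0, -0.2, 0.8]
gripper_width: 0.0004
```

Call:
{"fn": "send_rows", "kwargs": {
  "motion": [
    {"travel":[0.007,0,-0.0005],"spin":0},
    {"travel":[0.007,0,-0.0005],"spin":0},
    {"travel":[0.006,0,-0.0005],"spin":0},
    {"travel":[0.006,0,-0.0005],"spin":0},
    {"travel":[0.006,0,-0.0005],"spin":0}
  ]
}}

```text
time_s: 14.52
tcp_pos: [0.5416, 0.2657, -0.0033]
eef_rot: [-176.1, 3.1, -93.9]
contact_force: [-0.3, 0.1, -0.5]
gripper_width: 0.0004
```

Call:
{"fn": "send_rows", "kwargs": {
  "motion": [
    {"travel":[0.007,0,-0.0005],"spin":0},
    {"travel":[0.007,0,-0.0005],"spin":0},
    {"travel":[0.007,0,-0.0005],"spin":0}
  ]
}}

```text
time_s: 14.77
tcp_pos: [0.5403, 0.2425, -0.0019]
eef_rot: [-176.0, 3.2, -93.9]
contact_force: [-0.3, 0.4, -0.2]
gripper_width: 0.0004
```

```bash
python3 -c "
from h import *
for n in('scene','top'):
  snap(n,n+'9.png')
  for t in('pack','pack_nose','gate_post'):
    for q in r.pinpoint(n,t)[:2]: print(n,t,round(q['conf'],2),w(n,q['at']).round(4))
print(r.get_state()['contact_force'],r.get_state()['tcp_pos'])
"
```

```text
scene pack 0.79 [0.5341 0.1837 0.0045]
scene pack_nose 0.7 [0.533  0.1493 0.0206]
scene pack_nose 0.39 [ 0.536   0.2513 -0.0027]
scene gate_post 0.56 [0.4304 0.1781 0.0851]
top pack 0.64 [0.5281 0.1853 0.0057]
top pack 0.47 [ 0.5106 -0.287   0.005 ]
top pack_nose 0.54 [0.5225 0.1539 0.0208]
top gate_post 0.55 [0.4224 0.1855 0.086 ]
[-0.58523606  0.11249913 -0.98048835] [ 0.54032508  0.24359898 -0.00220396]
```

Call:
{"fn": "send_rows", "kwargs": {
  "motion": [
    {"travel":[0.005,0,-0.0002],"spin":0},
    {"travel":[0.006,0,-0.0002],"spin":0},
    {"travel":[0.006,0,-0.0002],"spin":0}
  ]
}}

```text
time_s: 15.42
tcp_pos: [0.54, 0.2283, -0.0023]
eef_rot: [-175.9, 3.2, -93.7]
contact_force: [-1.2, 2.0, 1.9]
gripper_width: 0.0003
```

Call:
{"fn": "send_rows", "kwargs": {
  "motion": [
    {"travel":[0.005,0,-0.0003],"spin":0},
    {"travel":[0.004,0,-0.0002],"spin":0},
    {"travel":[0.003,0,-0.0002],"spin":0},
    {"travel":[0,0,0],"spin":0}
  ]
}}

```text
time_s: 15.75
tcp_pos: [0.539, 0.2155, -0.0021]
eef_rot: [-175.9, 3.4, -93.8]
contact_force: [-1.6, 6.8, -1.3]
gripper_width: 0.0005
```

```bash
python3 -c "
from h import *
for n in('scene','top'):
  im,_=snap(n,n+'10.png')
  for t in('pack','pack_nose','gate_post'):
    for q in r.pinpoint(n,t)[:2]: print(n,t,round(q['conf'],2),w(n,q['at']).round(4))
  if n=='scene': u,v=px(n,[.53,.2,.03]).astype(int); cv2.imwrite('pics/c10.png',cv2.resize(im[v-45:v+55,u-60:u+70],None,fx=6,fy=6,interpolation=cv2.INTER_NEAREST))
print(r.get_state()['contact_force'],r.get_state()['tcp_pos'])
"
```

```text
scene pack 0.83 [0.5324 0.1548 0.0059]
scene pack 0.32 [0.5323 0.1975 0.0209]
scene pack_nose 0.75 [0.5275 0.1223 0.0231]
scene gate_post 0.68 [0.4243 0.1766 0.081 ]
top pack 0.68 [0.5311 0.1599 0.0069]
top pack_nose 0.63 [0.5262 0.1289 0.0202]
top gate_post 0.41 [0.4216 0.1847 0.0838]
[-2.15213704  5.17636185 -0.50253566] [ 0.53899033  0.21555621 -0.00213319]
```

View pics/c10.png

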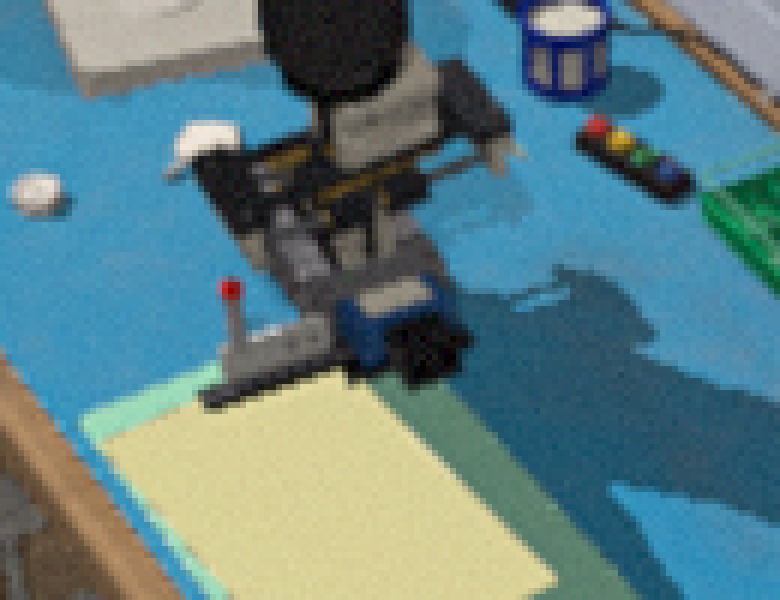

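Call:
{"fn": "send_rows", "kwargs": {
  "motion": [
    {"travel":[-0.012,0,0],"spin":0},
    {"travel":[-0.002,0,-0.01],"spin":0},
    {"travel":[0,0,-0.025],"spin":0},
    {"travel":[0,0,-0.035],"spin":0},
    {"travel":[0,0,-0.01],"spin":0}
  ]
}}

```text
time_s: 16.57
tcp_pos: [0.5312, 0.223, 0.0781]
eef_rot: [-176.3, 2.8, -93.8]
contact_force: [1.2, 1.0, -0.2]
gripper_width: 0.0005
```

Call:
{"fn": "send_rows", "kwargs": {
  "motion": [
    {"travel":[0.01,0,0],"spin":0},
    {"travel":[0.02,0,-0.001],"spin":0},
    {"travel":[0.02,0,-0.001],"spin":0},
    {"travel":[0.02,0,-0.001],"spin":0},
    {"travel":[0.015,0,-0.001],"spin":0}
  ],
  "gripper": 0.4
}}

```text
time_s: 16.98
tcp_pos: [0.526, 0.1371, 0.0822]
eef_rot: [-176.0, 3.0, -93.5]
contact_force: [0.5, 0.5, -0.5]
gripper_width: 0.0283
```

Call:
{"fn": "send_rows", "kwargs": {
  "motion": [
    {"travel":[0.01,0.001,0],"spin":0.4},
    {"travel":[0.0085,0.001,-0.001],"spin":0},
    {"travel":[0,0,0],"spin":0},
    {"travel":[0,0,0],"spin":0},
    {"travel":[0,0,0],"spin":0}
  ]
}}

```text
time_s: 17.4
tcp_pos: [0.5205, 0.113, 0.0811]
eef_rot: [-176.2, 2.9, -94.2]
contact_force: [-0.3, -0.2, -0.5]
gripper_width: 0.0593
```

Call:
{"fn": "send_rows", "kwargs": {
  "motion": [
    {"travel":[0,0,0],"spin":0},
    {"travel":[0,0,0.015],"spin":0},
    {"travel":[0,0,0.015],"spin":0}
  ]
}}

```text
time_s: 17.65
tcp_pos: [0.5252, 0.117, 0.0535]
eef_rot: [-175.9, 3.1, -94.0]
contact_force: [0.0, 0.3, -0.8]
gripper_width: 0.0612
```

```bash
python3 - <<'E'
from h import *
s=r.get_state();t=s['tcp_pos'];M=R.from_euler('xyz',s['eef_rot'],degrees=True).as_matrix();print(t,s['eef_rot'],M[:,2].round(3),s['gripper_width'],s['contact_force'])
im,d=snap('scene','scene11.png');P=pts('scene',d)
m=(abs(P[...,0]-t[0])<.07)&(abs(P[...,1]-t[1])<.03)&(P[...,2]>.042)&(P[...,2]<.125)
q=P[m]
for z in np.arange(.04,.12,.01):
    k=q[(q[:,2]>=z)&(q[:,2]<z+.01)]
    if len(k): print(z.round(2),len(k),k.min(0).round(3),k.max(0).round(3))
for tt in('pack','pack_nose'):
    for q in r.pinpoint('scene',tt)[:2]: print(tt,round(q['conf'],2),w('scene',q['at']).round(4))
u,v=px('scene',t).astype(int)
cv2.imwrite('pics/c11.png',cv2.resize(im[v-50:v+50,u-60:u+70],None,fx=6,fy=6,interpolation=cv2.INTER_NEAREST))
E
```

```text
[0.52522543 0.11702841 0.05345692] [-175.90621867    3.10852766  -94.03533437] [ 0.075  0.049 -0.996] 0.061205393750161 [ 0.04295506  0.28829635 -0.84145811]
0.08 11 [0.477 0.101 0.083] [0.564 0.117 0.09 ]
0.09 24 [0.476 0.092 0.091] [0.571 0.13  0.099]
0.1 20 [0.475 0.093 0.102] [0.568 0.117 0.11 ]
0.11 19 [0.472 0.092 0.11 ] [0.568 0.116 0.119]
pack 0.81 [0.5295 0.1555 0.0032]
pack_nose 0.51 [0.5289 0.1258 0.0192]
```

View pics/c11.png

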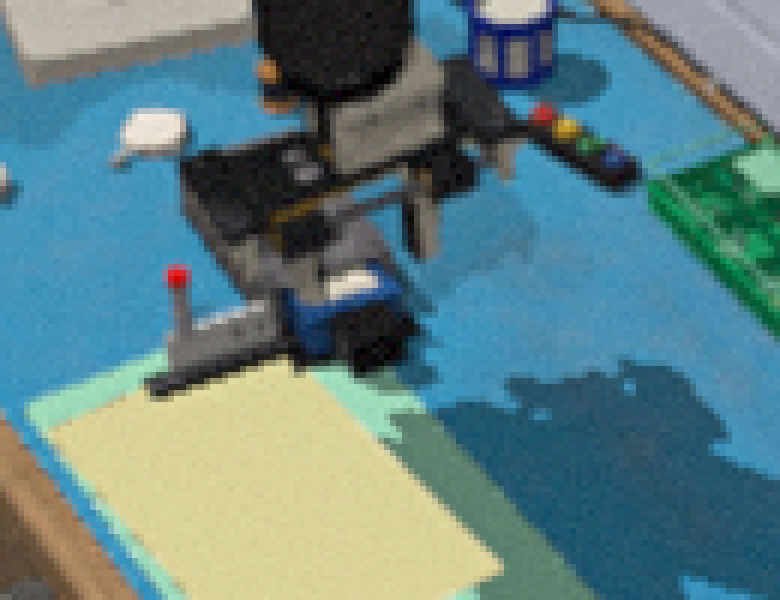

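Call:
{"fn": "send_rows", "kwargs": {
  "motion": [
    {"travel":[-0.002,0,0.016],"spin":0},
    {"travel":[0,0,0.016],"spin":0},
    {"travel":[0,0,0.016],"spin":0},
    {"travel":[0,0,0.013],"spin":0},
    {"travel":[0,0,0.006],"spin":0}
  ]
}}

```text
time_s: 18.22
tcp_pos: [0.5336, 0.1253, -0.0103]
eef_rot: [-175.6, 3.2, -93.8]
contact_force: [-0.1, -0.7, -0.6]
gripper_width: 0.0615
```

Call:
{"fn": "send_rows", "kwargs": {
  "motion": [
    {"travel":[0,0,0],"spin":0}
  ]
}}

```text
time_s: 18.3
tcp_pos: [0.5333, 0.1254, -0.0109]
eef_rot: [-175.7, 3.1, -93.8]
contact_force: [-0.2, -0.0, 0.5]
gripper_width: 0.0613
```

Call:
{"fn": "send_rows", "kwargs": {
  "motion": [
    {"travel":[0.002,0.002,0.004],"spin":0},
    {"travel":[0.001,0.002,0.003],"spin":0},
    {"travel":[0,0,0],"spin":0}
  ]
}}

```text
time_s: 18.55
tcp_pos: [0.5306, 0.1237, -0.0168]
eef_rot: [-175.6, 3.2, -93.7]
contact_force: [-0.8, -0.4, -0.1]
gripper_width: 0.0609
```

Call:
{"fn": "send_rows", "kwargs": {
  "motion": [
    {"travel":[0,0,0],"spin":0},
    {"travel":[0,0,0],"spin":0},
    {"travel":[0,0,0],"spin":0},
    {"travel":[0,0,0],"spin":0},
    {"travel":[0,0,0],"spin":0}
  ],
  "gripper": -1,
  "squeeze": 15
}}

```text
time_s: 18.97
tcp_pos: [0.5314, 0.1242, -0.0147]
eef_rot: [-175.4, 3.3, -93.7]
contact_force: [-1.1, 0.4, -0.7]
gripper_width: 0.0385
```

Call:
{"fn": "send_rows", "kwargs": {
  "motion": [
    {"travel":[0,0,0],"spin":0},
    {"travel":[0,0,0],"spin":0},
    {"travel":[0,0,0],"spin":0}
  ],
  "squeeze": 30
}}

```text
time_s: 19.22
tcp_pos: [0.5313, 0.1242, -0.0146]
eef_rot: [-175.5, 3.3, -93.7]
contact_force: [-0.3, 0.2, -0.1]
gripper_width: 0.0383
```

Call:
{"fn": "send_rows", "kwargs": {
  "motion": [
    {"travel":[0.008,0,-0.0006],"spin":0},
    {"travel":[0.012,0,-0.0007],"spin":0},
    {"travel":[0.012,0,-0.0007],"spin":0},
    {"travel":[0.012,0,-0.0007],"spin":0},
    {"travel":[0.012,0,-0.0007],"spin":0}
  ]
}}

```text
time_s: 19.63
tcp_pos: [0.5271, 0.0657, -0.0147]
eef_rot: [-175.4, 3.3, -93.5]
contact_force: [-0.9, 0.3, -0.6]
gripper_width: 0.0388
```

Call:
{"fn": "send_rows", "kwargs": {
  "motion": [
    {"travel":[0.012,0,-0.001],"spin":0},
    {"travel":[0.012,0,-0.003],"spin":0},
    {"travel":[0.01,0,-0.005],"spin":0},
    {"travel":[0.005,0,-0.005],"spin":0}
  ]
}}

```text
time_s: 19.97
tcp_pos: [0.5206, 0.019, -0.004]
eef_rot: [-175.7, 3.2, -93.7]
contact_force: [0.5, 0.4, -1.4]
gripper_width: 0.0382
```

```bash
python3 -c "
from h import *
for n in('scene','top'):
  im,_=snap(n,n+'12.png')
  for t in('pack','pack_nose','pack_rear','gate_post'):
    for q in r.pinpoint(n,t)[:1]: print(n,t,round(q['conf'],2),w(n,q['at']).round(4))
s=r.get_state();print(s['contact_force'],s['tcp_pos'],s['eef_rot'],s['gripper_width'],s['joints'])
"
```

```text
scene pack 0.72 [ 0.506  -0.2921  0.0089]
scene pack_nose 0.51 [0.5187 0.0201 0.0326]
scene pack_rear 0.49 [0.5183 0.0967 0.0325]
scene gate_post 0.45 [0.4235 0.1779 0.0835]
top pack 0.42 [0.52   0.0532 0.0158]
top pack_rear 0.46 [0.5241 0.0977 0.0339]
[-0.06441992  0.10656206 -1.93472702] [ 0.52136694  0.02142161 -0.00410889] [-175.60779648    3.24994185  -93.56220927] 0.0381725590261203 [ 23.129153    16.49615914 -35.86999289  -1.7285964  -32.26192361
 -25.39754641]
```

```bash
python3 - <<'E'
from h import *
P=pts('top',np.load('top1.npy'))
q=P[160:310:1,325:450].reshape(-1,3); q=q[(q[:,2]<.5)&(q[:,2]>.03)&(q[:,0]<.7)]
for a in np.arange(.3,.7,.04):
  print(a.round(2),[ (f"{k[:,2].max():.2f}" if len(k:=q[(q[:,0]>=a)&(q[:,0]<a+.04)&(q[:,1]>=b)&(q[:,1]<b+.04)]) else '-') for b in np.arange(-.52,-.12,.04)])
E
```

```text
0.3 ['0.12', '0.13', '0.13', '0.16', '0.13', '0.16', '0.16', '0.05', '-', '-']
0.34 ['0.05', '0.05', '0.09', '0.09', '0.09', '0.08', '0.05', '0.04', '-', '-']
0.38 ['-', '-', '-', '0.07', '-', '-', '-', '-', '-', '-']
0.42 ['-', '-', '-', '-', '-', '-', '-', '-', '-', '-']
0.46 ['-', '-', '-', '-', '-', '-', '-', '-', '-', '-']
0.5 ['-', '-', '-', '-', '-', '-', '-', '-', '-', '-']
0.54 ['-', '-', '-', '-', '-', '-', '-', '-', '-', '-']
0.58 ['-', '-', '-', '-', '-', '-', '-', '-', '-', '-']
0.62 ['-', '-', '-', '-', '-', '-', '0.29', '0.31', '0.30', '0.30']
0.66 ['-', '-', '-', '-', '-', '-', '0.32', '0.32', '0.32', '0.32']
```

Call:
{"fn": "send_rows", "kwargs": {
  "motion": [
    {"travel":[0,0,-0.02],"spin":0},
    {"travel":[0,0,-0.025],"spin":0},
    {"travel":[0,0,-0.025],"spin":0},
    {"travel":[0,0,-0.025],"spin":0},
    {"travel":[0.01,0,-0.015],"spin":0}
  ]
}}

```text
time_s: 20.88
tcp_pos: [0.5084, 0.0067, 0.1038]
eef_rot: [-176.2, 3.0, -93.4]
contact_force: [1.3, 0.3, -1.3]
gripper_width: 0.0379
```

Call:
{"fn": "send_rows", "kwargs": {
  "motion": [
    {"travel":[0.025,0,-0.001],"spin":0},
    {"travel":[0.035,0,-0.002],"spin":0},
    {"travel":[0.035,0,-0.002],"spin":0},
    {"travel":[0.035,0,-0.002],"spin":0},
    {"travel":[0.035,0,-0.002],"spin":0}
  ]
}}

```text
time_s: 21.3
tcp_pos: [0.5025, -0.1573, 0.1103]
eef_rot: [-175.5, 3.2, -92.6]
contact_force: [1.1, 0.1, -1.3]
gripper_width: 0.0383
```

Call:
{"fn": "send_rows", "kwargs": {
  "motion": [
    {"travel":[0.035,0,-0.002],"spin":0},
    {"travel":[0.035,0,-0.002],"spin":0},
    {"travel":[0.025,0,-0.001],"spin":0},
    {"travel":[0.015,0,0],"spin":3},
    {"travel":[0.01,0,0],"spin":7}
  ]
}}

```text
time_s: 21.72
tcp_pos: [0.4951, -0.2861, 0.1081]
eef_rot: [-176.1, 3.9, -102.7]
contact_force: [0.4, 0.4, -1.0]
gripper_width: 0.0382
```

Call:
{"fn": "send_rows", "kwargs": {
  "motion": [
    {"travel":[0,0,0],"spin":7},
    {"travel":[0,0,0],"spin":7},
    {"travel":[0,0,0],"spin":7},
    {"travel":[0,0,0],"spin":7},
    {"travel":[0,0,0],"spin":7}
  ]
}}

```text
time_s: 22.13
tcp_pos: [0.4939, -0.2887, 0.1054]
eef_rot: [-179.3, 5.2, -138.8]
contact_force: [-0.1, -0.3, -0.5]
gripper_width: 0.038
```

Call:
{"fn": "send_rows", "kwargs": {
  "motion": [
    {"travel":[0,0,0],"spin":7},
    {"travel":[0,0,0],"spin":7},
    {"travel":[0,0,0],"spin":5},
    {"travel":[0,0,0],"spin":0}
  ]
}}

```text
time_s: 22.47
tcp_pos: [0.4936, -0.2873, 0.1039]
eef_rot: [178.7, 5.0, -158.7]
contact_force: [-0.3, 0.1, -1.2]
gripper_width: 0.038
```

```bash
python3 - <<'E'
from h import *
f=lambda e:R.from_euler('xyz',e,degrees=True).as_matrix()
s=r.get_state(); Rn=f(s['eef_rot']); Rg=f([-175.5,3.3,-93.7])
print('tool z grip',Rg[:,2],'now',Rn[:,2],'pack up',(Rn@Rg.T)[:,2], 'pack x',(Rn@Rg.T@[.0709,.9975,0]))
print(s['tcp_pos'],s['contact_force'],s['gripper_width'])
for n in('scene','top'):
  im,_=snap(n,n+'13.png')
  for t in('pack','pack_nose','pack_rear','tray'):
    for q in r.pinpoint(n,t)[:2]: print(n,t,round(q['conf'],2),w(n,q['at']).round(4))
im=cv2.imread('pics/scene13.png'); u,v=px('scene',[.5,-.29,.08]).astype(int); print(u,v)
cv2.imwrite('pics/c13.png',cv2.resize(im[v-60:v+55,u-70:u+60],None,fx=5,fy=5,interpolation=cv2.INTER_CUBIC))
E
```

```text
tool z grip [ 0.08199885  0.05220381 -0.99526426] now [ 0.07392793  0.05251962 -0.99587969] pack up [ 0.00840097 -0.10439952  0.99449996] pack x [0.93172063 0.36196967 0.0301278 ]
[ 0.4936173  -0.28733848  0.10391725] [-0.34765978  0.08994624 -1.20750783] 0.03797115546803812
scene pack 0.7 [ 0.5217 -0.2736  0.1256]
scene pack_nose 0.49 [ 0.4932 -0.2891  0.139 ]
scene tray 0.72 [ 0.5073 -0.292  -0.001 ]
top pack_nose 0.36 [0.4212 0.1825 0.0842]
295 261
```

View pics/c13.png

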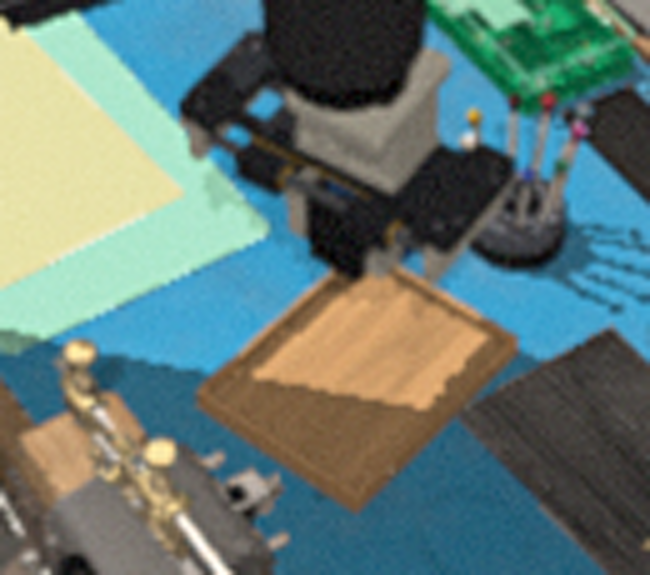

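```bash
python3 - <<'E'
from h import *
for n in('top','scene'):
  im,d=r.capture(n);P=pts(n,d)
  m=(abs(P[...,0]-.515)<.09)&(abs(P[...,1]+.285)<.08)&(P[...,2]>.08)&(P[...,2]<.185)
  hs=cv2.cvtColor(im,cv2.COLOR_BGR2HSV)
  blue=m&(hs[...,0]>100)&(hs[...,0]<130)&(hs[...,1]>90); white=m&(hs[...,1]<60)&(hs[...,2]>120)
  print(n,m.sum(),blue.sum(),white.sum()); 
  if blue.sum(): print('blue',P[blue].mean(0),P[blue].min(0),P[blue].max(0))
  if white.sum()>8:
    q=P[white]; c=q.mean(0); print('white',c,np.linalg.svd(q-c)[2][2])
E
```

```text
top 1 1 0
blue [ 0.57541689 -0.28744092  0.15967601] [ 0.57541689 -0.28744092  0.15967601] [ 0.57541689 -0.28744092  0.15967601]
scene 216 23 24
blue [ 0.50089139 -0.28405551  0.14774995] [ 0.47707453 -0.31598259  0.12028345] [ 0.52862063 -0.25492219  0.18174794]
white [ 0.47660919 -0.28719744  0.15686591] [-0.91845158 -0.38286779 -0.09929225]
```

Call:
{"fn": "send_rows", "kwargs": {
  "motion": [
    {"travel":[0,0,0],"spin":5.2},
    {"travel":[0,0,0.01],"spin":0},
    {"travel":[0,0,0.015],"spin":0},
    {"travel":[0,0,0.015],"spin":0},
    {"travel":[0,0,0.01],"spin":0}
  ]
}}

```text
time_s: 23.48
tcp_pos: [0.4996, -0.2859, 0.0543]
eef_rot: [178.6, 5.3, -163.4]
contact_force: [0.2, -0.5, -1.4]
gripper_width: 0.038
```

Call:
{"fn": "send_rows", "kwargs": {
  "motion": [
    {"travel":[0.009,0,0.005],"spin":0},
    {"travel":[0.008,0,0.012],"spin":0},
    {"travel":[0,0,0.014],"spin":0},
    {"travel":[0,0,0.01],"spin":0},
    {"travel":[0,0,0.003],"spin":0}
  ]
}}

```text
time_s: 23.9
tcp_pos: [0.4835, -0.2882, 0.0032]
eef_rot: [178.5, 5.1, -163.0]
contact_force: [-0.8, 0.1, -1.5]
gripper_width: 0.038
```

Call:
{"fn": "send_rows", "kwargs": {
  "motion": [
    {"travel":[0,0,0],"spin":0}
  ]
}}

```text
time_s: 23.98
tcp_pos: [0.4828, -0.2882, 0.0022]
eef_rot: [178.4, 5.0, -162.9]
contact_force: [0.1, -0.1, -1.9]
gripper_width: 0.0382
```

Call:
{"fn": "send_rows", "kwargs": {
  "motion": [
    {"travel":[0,0,0.004],"spin":0},
    {"travel":[0,0,0.004],"spin":0},
    {"travel":[0,0,0.002],"spin":0}
  ]
}}

```text
time_s: 24.23
tcp_pos: [0.4847, -0.2881, -0.0071]
eef_rot: [178.5, 5.1, -162.9]
contact_force: [-0.1, 0.8, -1.1]
gripper_width: 0.0379
```

Call:
{"fn": "send_rows", "kwargs": {
  "motion": [
    {"travel":[0,0,0.002],"spin":0},
    {"travel":[0,0,0.002],"spin":0}
  ]
}}

```text
time_s: 24.4
tcp_pos: [0.4857, -0.288, -0.0108]
eef_rot: [178.6, 5.1, -162.8]
contact_force: [-0.4, 0.3, -0.8]
gripper_width: 0.0384
```

Call:
{"fn": "send_rows", "kwargs": {
  "motion": [
    {"travel":[0,0,0.002],"spin":0},
    {"travel":[0,0,0.001],"spin":0}
  ]
}}

```text
time_s: 24.57
tcp_pos: [0.4862, -0.2879, -0.0138]
eef_rot: [178.6, 5.2, -162.8]
contact_force: [-2.7, -0.5, 3.5]
gripper_width: 0.0383
```

Call:
{"fn": "send_rows", "kwargs": {
  "motion": [
    {"travel":[0,0,0.001],"spin":0},
    {"travel":[0,0,0.0005],"spin":0}
  ]
}}

```text
time_s: 24.73
tcp_pos: [0.486, -0.2879, -0.0142]
eef_rot: [178.6, 5.1, -162.8]
contact_force: [-2.2, 1.2, 6.1]
gripper_width: 0.0383
```

Call:
{"fn": "send_rows", "kwargs": {
  "motion": [
    {"travel":[0,0,0.0005],"spin":0},
    {"travel":[0,0,0.001],"spin":0},
    {"travel":[0,0,0.001],"spin":0}
  ],
  "squeeze": 6
}}

```text
time_s: 24.98
tcp_pos: [0.4865, -0.2877, -0.0159]
eef_rot: [178.6, 5.2, -162.8]
contact_force: [-1.4, 1.7, 1.3]
gripper_width: 0.038
```

Call:
{"fn": "send_rows", "kwargs": {
  "motion": [
    {"travel":[0,0,0.001],"spin":0},
    {"travel":[0,0,0],"spin":0}
  ],
  "squeeze": 3
}}

```text
time_s: 25.15
tcp_pos: [0.4868, -0.2875, -0.0171]
eef_rot: [178.6, 5.2, -162.8]
contact_force: [-1.5, 0.4, 1.2]
gripper_width: 0.0379
```

Call:
{"fn": "send_rows", "kwargs": {
  "motion": [
    {"travel":[0,0,0],"spin":0},
    {"travel":[0,0,0],"spin":0},
    {"travel":[0,0,0],"spin":0},
    {"travel":[0,0,0],"spin":0},
    {"travel":[0,0,0],"spin":0}
  ],
  "gripper": 0.35
}}

```text
time_s: 25.57
tcp_pos: [0.4877, -0.288, -0.0173]
eef_rot: [178.7, 5.3, -162.7]
contact_force: [-0.4, -0.0, -0.3]
gripper_width: 0.0588
```

Call:
{"fn": "send_rows", "kwargs": {
  "motion": [
    {"travel":[0,0,-0.005],"spin":0},
    {"travel":[0,0,-0.01],"spin":0},
    {"travel":[0,0,-0.02],"spin":0},
    {"travel":[0,0,-0.03],"spin":0},
    {"travel":[0,0,-0.03],"spin":0}
  ]
}}

```text
time_s: 25.98
tcp_pos: [0.4754, -0.2915, 0.076]
eef_rot: [178.3, 4.7, -162.8]
contact_force: [0.6, -0.2, -0.7]
gripper_width: 0.0591
```

Call:
{"fn": "send_rows", "kwargs": {
  "motion": [
    {"travel":[0,0,-0.03],"spin":0},
    {"travel":[0,0.03,-0.02],"spin":0},
    {"travel":[0,0.035,-0.01],"spin":0},
    {"travel":[0,0.035,0],"spin":0},
    {"travel":[0,0.03,0],"spin":0}
  ]
}}

```text
time_s: 26.4
tcp_pos: [0.4357, -0.1739, 0.1538]
eef_rot: [178.8, 5.4, -163.1]
contact_force: [0.1, -0.3, -0.1]
gripper_width: 0.0592
```

```bash
python3 - <<'E'
from h import *
print(r.get_state()['tcp_pos'],r.get_state()['time_s'])
for n in('scene','top'):
  im,d=snap(n,n+'15.png');P=pts(n,d)
  for t in('pack','pack_nose','pack_rear','gate_post'):
    for q in r.pinpoint(n,t)[:1]: print(n,t,round(q['conf'],2),w(n,q['at']).round(4))
  m=(abs(P[...,0]-.51)<.07)&(abs(P[...,1]+.283)<.06)&(P[...,2]>.028)&(P[...,2]<.06)
  if m.sum()>20:
    q=P[m]; c=np.median(q,0); A=np.c_[q[:,:2]-c[:2],np.ones(len(q))]; print('top plane',m.sum(),c,np.linalg.lstsq(A,q[:,2],rcond=None)[0],cv2.minAreaRect((q[:,:2]*1000).astype(np.float32)))
im=cv2.imread('pics/top15.png');im2=cv2.imread('pics/scene15.png');u,v=px('scene',[.51,-.285,.03]).astype(int)
a=cv2.resize(im[180:280,150:410],(780,300));b=cv2.resize(im2[v-50:v+50,max(u-130,0):u+130],(780,300));cv2.imwrite('pics/c15.png',np.vstack([a,b]))
E
```

```text
[ 0.43567439 -0.17388041  0.15375549] 26.4
scene pack 0.78 [ 0.518  -0.278   0.0052]
scene pack_nose 0.79 [ 0.4884 -0.29    0.0193]
scene pack_rear 0.84 [ 0.5558 -0.2655  0.0202]
scene gate_post 0.53 [0.4233 0.179  0.0807]
top plane 382 [ 0.52147626 -0.28572582  0.03358188] [ 0.00048931 -0.00166944  0.03366717] ((517.224365234375, -283.7892761230469), (99.45877075195312, 68.13255310058594), 17.33272361755371)
top pack 0.72 [ 0.5175 -0.2768  0.0068]
top pack_nose 0.58 [ 0.4861 -0.2872  0.0215]
top pack_rear 0.78 [ 0.5574 -0.2647  0.0203]
top gate_post 0.59 [0.425  0.1844 0.0842]
top plane 441 [ 0.52826109 -0.27440008  0.03545033] [-0.00961772  0.01267956  0.03552275] ((523.5223999023438, -276.21282958984375), (79.32281494140625, 66.80352020263672), 19.85991096496582)
```

View pics/c15.png

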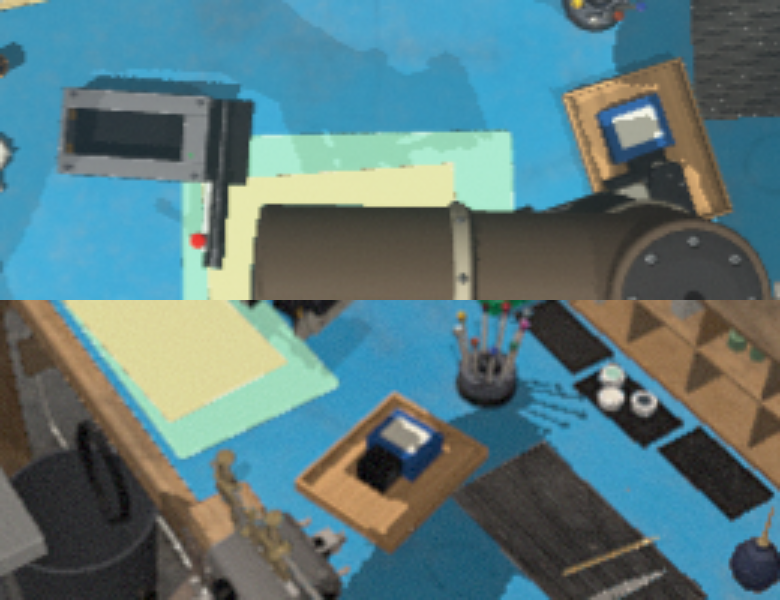

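```bash
python3 -c "
from h import *
print(r.close_job())"
```

```text
the job is handed in; nothing more can be done
None
```

The battery pack is out of the bay and lying flat, label up, inside the wooden tray, near its centre. The gate is left fully open, and the job is handed in at about 26 s of the 58 s allowed.

**What I did:** I slid the gate open by its post, pushed the pack out from behind through the roof slot until the nose stood clear, and drew it out by the nose. I lowered it into the tray until the wrist force showed it touching, eased the grip so it settled flat, then let go and backed away.

**Last checks:**
- **Pack:** Both cameras put its underside at 5–7 mm, where the tray floor is 5 mm. Its top measured 34–35 mm, where 35 mm is expected. The slope across the top was under 0.1° in one camera and about 1° in the other.
- **Gate:** The post moved about 65 mm and met its stop at about 12 N. By the cameras it is fully open to within about 1–2 mm.
- **Gripper:** It was clear of everything, with no contact force.
- **Bystanders:** I kept clear of them and met no unexpected force, but did not measure their positions again at the end.

**What went wrong or disagreed:**
- **Fingertip height:** The real fingertips sit about 31 mm higher than the reported tool position. My first attempt on the post therefore passed just over the cap without moving it. I corrected for this afterwards.
- **Tool tilt:** The tool built up about 5° of tilt during the job. The pack settled flat despite it.
- **Cameras:** The two cameras differ by about 4 mm in y.

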